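# Run a gearbox filler plug home with a flat screwdriver

## Task

The filler plug on top of the small gearbox has been left part of a turn loose. Take the broad flat screwdriver (the one with the thick six-sided handle) out of its stand, set its blade lightly on the plug and turn it until the blade drops into the slot, then turn the plug clockwise until it is fully home on its washer, without forcing it, and put the screwdriver back in the stand. Lean on the gearbox only gently, keep the gripper itself off it, and leave everything else where it is.

Things in the scene. Friction and masses are not known exactly. Their poses are not given: they have to be found in the camera images.
- gearbox: grey cast worm gearbox bolted to the bench: foot 136 x 112 mm, housing 98 x 84 mm, flat top at 98 mm, output shaft to 91 mm along its +y, input shaft to 97 mm along its +x. Origin: centre of the underside, z up. On the top a round boss 38 mm across, a sealing washer, and on it the steel plug: round head 26 mm across, 6.5 mm tall, one straight slot right across it, 4.5 mm wide, 3.5 mm deep.
- plug_axis (a point): point on the plug's axis at the level of the head's top face (114 mm above the bench); the slot's flat floor lies 3.5 mm lower. The point belongs to the gearbox: its axes are the gearbox's and do not turn with the plug. The slot may lie at any angle and no reading tells which. The plug keeps this height while it turns.
- plug (a joint): turn of the plug in rad, growing clockwise seen from above; it starts at 0 to 0.4, and 1.5 is fully home, a hard stop on its washer. Till there it turns at about 0.04 N m, and it stays where it is left. In the slot the blade has some 0.2 rad of play each way before it bears. The value does not tell the direction of the slot.
- stand: folded sheet-metal bench stand for three short screwdrivers, fixed: 80 x 196 mm, its top plate (8 mm thick) 88 mm above the bench, foot plate 4 mm thick. Three round holes of 19 mm, centred at y = -60, 0 and +60 mm on the stand's own y axis, x = 0. Origin: centre of the underside, z up.
- driver: broad flat screwdriver, 160 mm, 0.13 kg, upright in a hole of the stand, turned any way, its shoulder resting on the plate (tip 18 mm above the bench). Origin: middle of the tip edge; z runs up the tool. Blade 12 mm wide (along y), 2 mm thick (along x), 12 mm long; round shank 8 mm; six-sided handle 34 mm across flats, 70 to 148 mm above the tip, flats facing along its x and every 60 degrees.
- driver_cross: another screwdriver, with a round handle 25 mm thick and a cross point, upright in the stand; not needed. Origin at its tip, z up.
- driver_nut: nut driver with a round handle 23 mm thick, upright in the stand; not needed. Origin at its tip, z up.
- bearing: steel ball bearing 52 mm across, 15 mm thick, lying flat between gearbox and stand; leave alone. Origin: centre of the underside.
- worm_wheel: bronze gear wheel 80 mm across, 24 mm tall, lying flat; leave alone. Origin: centre of the underside.
- oil_can: round can 68 mm across, 130 mm tall; leave alone. Origin: centre of the underside.
- wrench: combination wrench 170 mm long, lying flat; leave alone. Origin: underside at its middle.
- bolt_jar: glass jar 66 mm across, 90 mm tall; leave alone. Origin: centre of the underside.
- hammer: hammer 280 mm long, lying flat; leave alone. Origin: underside at its middle.
There are look-alikes about, which are no part of the job. Leave any turquoise look-alike of the gearbox alone.

How it is judged:
By the outcome, as a careful person would: the job done as asked, in the order asked, and still so for the second after the job is handed in, with the robot touching nothing.
It also fails if it takes over 72 s, if anything falls off the work surface, if the arm or the gripper's body presses on something with over 40 N, if the wrist force passes 120 N, or if a joint passes its speed limit or range.

## Robot

A 6-joint arm with a two-finger parallel gripper is mounted at the origin on the work surface. World frame = base frame: x ahead of the robot, y to its left, z up, the work surface at z = 0. Lengths are in mm, angles in degrees, forces in N, time in s.
With the tool pointing down it reaches from about 350 to 850 mm from the base axis. Payload 8.1 kg.
Tool frame: the origin (TCP) lies at the very end of the fingers, on their centre line; the grasp point (between the pads) lies 19 mm behind it (r.grip_depth is the distance from the TCP to the grasp point, in mm); z points along the fingers, y is the direction in which the jaws open and shut (so a half turn about z gives the same grasp; the last joint's range is limited). The gripper opens to 85 mm and grips with 20 to 120 N. Pads are 22 mm wide; open, the fingers measure 114 mm over their backs; the gripper's body (76 mm by 85 mm) begins 54 mm behind the grasp point. The pads swing forward as they close: fully open they stand 13 mm farther back than shut.
Start: joints at [71.081, 7.471, 85.268, -0, 87.261, -4.893], TCP at [145.395, 582.122, 231.292] pointing down, gripper open.
Joint ranges: [-169.43, 169.43], [-51.17, 129.36], [1.28, 143.12], [-76.62, 256.62], [0, 156.53], [-152.29, 152.29]. Speed limits (degrees/s): [136.94, 136.94, 159.86, 180, 180, 180].

## Interface

Orientations are given as [roll, pitch, yaw] about the fixed x, y, z axes, in that order (R = Rz(yaw) Ry(pitch) Rx(roll)).
In Python, from bench import status, viewer, hand_in, r gives the robot as it stands.
- The arm moves only by the shell command python3 -m crank 'ROWS' [OPENING] [FORCE]. ROWS is a JSON object of lists of equal length, an entry for each row: "slide": the shift along the tool's x, y, z in m, a list of three; "twist": the turn about the tool's z in rad. A call has 1 to 8 rows; each row shifts and turns the commanded pose from where the row before left it, along the tool's axes as they then stand; what a row does not reach is not made up. A row lasts 1/10 s, in which the tool goes at most 50 mm and 8.59 degrees, less where a joint would pass 70% of its speed; a pose out of reach is approached as far as the arm can. A call with a gripper value outside its range is refused whole. OPENING is the closure, from 0 (fully open) to 1 (shut), set as the call begins (- or left out, the last holds). The fingers move at their own pace and stop on an object; FORCE is the grip in N (left out, the last holds). Time passes only in rows, so rows that do not move let the fingers close. It gives the time, the measured TCP pose, the force and the opening at its end, in the units of the state.
- status.sense(): the state, without advancing time (a new reading comes with each control period).
- viewer.snapshot(name): name is "scene" or "top" or "wrist"; returns a dict with "img" (384x512x3 uint8, red, green, blue), "fx", "fy", "cx", "cy" (pixels), "R" (3x3) and "t" (3): a world point X has camera coordinates R X + t; the wrist camera has in their place "hand_eye" (4x4, takes a point from camera to tool coordinates, whose origin is the TCP and whose axes are the flange's). Camera axes: x right, y down, z forward; pixel columns grow to the right and rows downward; lengths in mm; the calibration is good to about 2 mm. A picture is of the moment at which its call begins: read the wrist's pose just before it. There is no depth.
- hand_in(): hands the job in, once; it reports no verdict.
The state is a dict: "time": time; "joint_pos": joint angles; "qd": joint speeds; "joint_efforts": joint torques, N m; "tool_pos": TCP position; "tcp_rot": TCP orientation; "ft_force": force on the tool from outside, world axes, zero at the start; "wrist_torque": the same for the moment, N m; "finger_gap": finger opening in mm.
Only numpy, scipy, OpenCV 4.12 (cv2) and the standard library are available. Lean on these libraries where they do the work, as an engineer would, in place of code of your own. Each camera call takes 0.05 s, during which the arm holds its last target.

## Working session

There is one attempt and no reset: what is moved stays moved. The work goes in short steps, Python scripts to look and compute and a shell command to move; the robot and the scene stay as the last step left them, time stands still between calls to the robot, and variables do not carry over. Pictures are saved under pics/ and viewed, and the job is handed in when it is done.

```bash
ls; mkdir -p pics; python3 - <<'E'
from bench import status, viewer, r
import cv2
s=status.sense();print(s)
for n in ("scene","top","wrist"):
    v=viewer.snapshot(n);cv2.imwrite(f"pics/{n}0.png",v["img"][:,:,::-1]);print(n,{k:v[k] for k in v if k!="img"})
E
```

```text
pics
{'time': 0.0, 'joint_pos': array([ 7.10813964e+01,  7.51675470e+00,  8.53288954e+01,  3.22933521e-04,
        8.72593492e+01, -4.89302885e+00]), 'qd': array([ 0.01159704,  0.08506399,  0.00686792, -0.03867894,  0.09599419,
        0.02689973]), 'joint_efforts': array([ 4.94952637e-04, -5.69352686e+01, -5.00587785e+01,  1.90986480e-04,
        1.35661731e-02, -3.34254344e-05]), 'tool_pos': array([145.21516009, 581.61137933, 230.23092044]), 'tcp_rot': array([-1.79895411e+02, -9.27733979e-03,  1.65974401e+02]), 'ft_force': array([-0.62040252,  0.53636023, -0.01238282]), 'wrist_torque': array([ 0.00066254, -0.02075017,  0.01758   ]), 'finger_gap': 85.60010232076141}
scene {'fx': 363.8863323103716, 'fy': 363.8863323103716, 'cx': 250.58531669107953, 'cy': 186.71659166518623, 'R': array([[ 0.07053668,  0.9974592 ,  0.00998645],
       [ 0.7283501 , -0.04466065, -0.68374816],
       [-0.68156489,  0.05550296, -0.72964972]]), 't': array([ -32.42865228, -277.00081117, 1418.95293204])}
top {'fx': 399.37362995452776, 'fy': 399.37362995452776, 'cx': 253.42545378992102, 'cy': 198.8169785763077, 'R': array([[ 2.89467258e-02, -9.99580949e-01,  1.16182845e-04],
       [-9.74341268e-01, -2.82417676e-02, -2.23296879e-01],
       [ 2.23206588e-01,  6.35051181e-03, -9.74750476e-01]]), 't': array([  -3.94881503,  498.93137371, 1167.28912535])}
wrist {'fx': 346.326750493074, 'fy': 346.326750493074, 'cx': 250.7412772528633, 'cy': 191.20419537361838, 'hand_eye': array([[ 8.51617601e-04, -9.44833138e-01, -3.27550936e-01,
         8.45189160e+01],
       [ 9.99999615e-01,  8.73971107e-04,  7.89508036e-05,
        -5.19616324e-01],
       [ 2.11674719e-04, -3.27550877e-01,  9.44833519e-01,
        -1.42509960e+02],
       [ 0.00000000e+00,  0.00000000e+00,  0.00000000e+00,
         1.00000000e+00]])}
```

View pics/scene0.png

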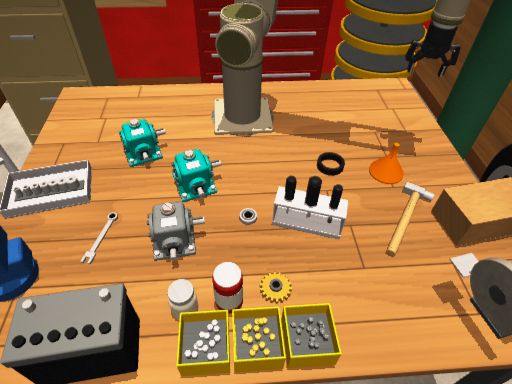

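View pics/top0.png

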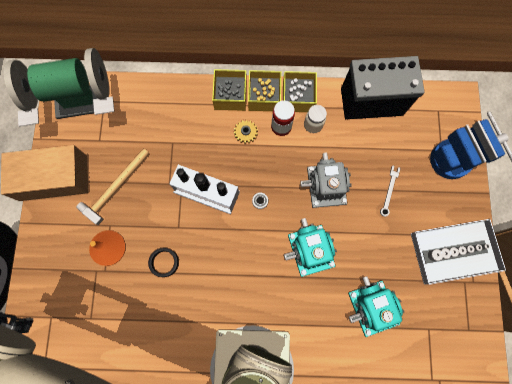

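View pics/wrist0.png

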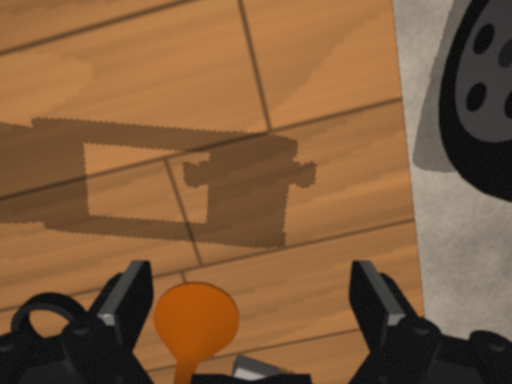

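The grey gearbox is at top (328,182) and scene (172,230), and two turquoise look-alikes are at top (312,248) and (376,305). The three drivers stand at top (182,174), (201,182) and (222,188). I'll enlarge both areas to tell them apart.

```bash
python3 - <<'E'
import cv2,numpy as np
t=cv2.imread("pics/top0.png");s=cv2.imread("pics/scene0.png")
def c(i,x,y,w,h,z):return cv2.resize(i[y:y+h,x:x+w],(w*z,h*z),interpolation=cv2.INTER_CUBIC)
a=c(t,160,155,90,65,4);b=c(s,265,165,90,75,4);d=c(t,295,145,65,70,4);e=c(s,140,190,75,75,4)
H=np.zeros((600,800,3),np.uint8)
for im,x,y in((a,0,0),(b,400,0),(d,0,305),(e,400,300)):
    H[y:y+im.shape[0],x:x+im.shape[1]]=im[:600-y,:800-x]
cv2.imwrite("pics/crop0.png",H)
E
```

```text
(no output)
```

View pics/crop0.png

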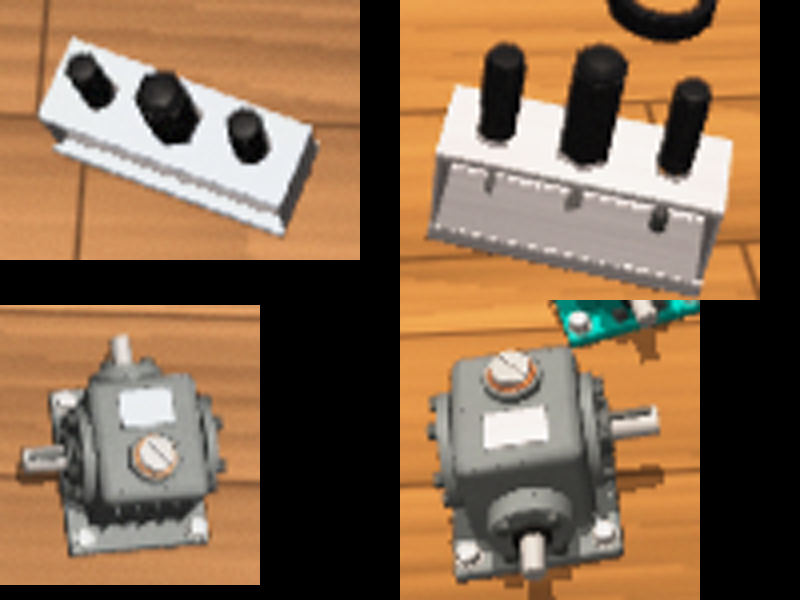

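The middle driver is the thickest and has facets (top (201,182), scene (314,190)), so it is the broad flat one. The two thin round ones are left alone. The grey gearbox's plug shows its slot at top ≈(334,182). Next come rough positions, then closer wrist views.

```bash
cat > h.py <<'E'
import numpy as np,cv2
from scipy.spatial.transform import Rotation as Ro
from bench import status, viewer, r
def T_tool(s):
    T=np.eye(4);T[:3,:3]=Ro.from_euler('xyz',s["tcp_rot"],degrees=True).as_matrix();T[:3,3]=s["tool_pos"];return T
def snap(n,f=None):
    s=status.sense();v=viewer.snapshot(n)
    if n=="wrist":
        C=T_tool(s)@np.array(v["hand_eye"]);v["Rc"]=C[:3,:3];v["o"]=C[:3,3]
    else:
        v["Rc"]=v["R"].T;v["o"]=-v["R"].T@v["t"]
    if f: 
        cv2.imwrite(f"pics/{f}.png",v["img"][:,:,::-1]);np.save(f"pics/{f}.npy",dict((k,v[k]) for k in v),allow_pickle=True)
    return v
def load(f): return np.load(f"pics/{f}.npy",allow_pickle=True).item()
def ray(v,u,w):
    d=v["Rc"]@np.array([(u-v["cx"])/v["fx"],(w-v["cy"])/v["fy"],1]);return v["o"],d/np.linalg.norm(d)
def pl(v,u,w,z):
    o,d=ray(v,u,w);return o+d*(z-o[2])/d[2]
def tri(a,b):
    A=np.zeros((3,3));B=np.zeros(3)
    for o,d in(a,b):
        P=np.eye(3)-np.outer(d,d);A+=P;B+=P@o
    x=np.linalg.solve(A,B);return x,[np.linalg.norm((np.eye(3)-np.outer(d,d))@(x-o)) for o,d in(a,b)]
def px(v,X):
    c=v["Rc"].T@(np.array(X)-v["o"]);return v["fx"]*c[0]/c[2]+v["cx"],v["fy"]*c[1]/c[2]+v["cy"]
E
python3 - <<'E'
from h import *
t=snap("top","t1");s=snap("scene","s1")
print("plug",pl(t,333.7,182.5,114),pl(s,168,207,114),tri(ray(t,333.7,182.5),ray(s,168,207)))
# stand plate corners in top crop /4 +offset
for p in((72,38),(316,126),(276,222),(40,114)):
    print("plate",pl(t,160+p[0]/4,155+p[1]/4,88))
for n,p,q in(("drv",(158,92),(600,60)),("a",(82,66),(504,55)),("b",(245,122),(692,90))):
    print(n,pl(t,160+p[0]/4,155+p[1]/4,178),tri(ray(t,160+p[0]/4,155+p[1]/4),ray(s,265+(q[0]-400)/4,165+q[1]/4)))
E
```

```text
plug [ 541.75441422 -224.6574824   114.        ] [ 546.39574499 -223.64185426  114.        ] (array([ 542.85349778, -225.01713093,  109.92733195]), [np.float64(0.4473430158156588), np.float64(0.4473430158156678)])
plate [592.03329074 242.80225304  88.        ]
plate [528.29341368  54.71288547  88.        ]
plate [454.00820224  81.61168056  88.        ]
plate [531.59814604 262.61168931  88.        ]
drv [526.09540186 161.54824058 178.        ] (array([527.6441545 , 161.6339012 , 171.92111654]), [np.float64(0.8153862301081901), np.float64(0.8153862301082258)])
a [543.39842737 215.75404215 178.        ] (array([532.95925571, 153.10338584, 196.06416018]), [np.float64(57.948069003327575), np.float64(57.948069003327575)])
b [506.27777982  99.98815862 178.        ] (array([531.34185585, 161.15086271, 150.81425866]), [np.float64(60.610328713757454), np.float64(60.6103287137575)])
```

```bash
python3 -m crank '{"slide":[[-0.039,-0.026,-0.005],[-0.039,-0.026,-0.005],[-0.039,-0.026,-0.005],[-0.039,-0.026,-0.005],[-0.039,-0.026,-0.005],[-0.039,-0.026,-0.005],[-0.039,-0.026,-0.005],[-0.039,-0.026,-0.005]],"twist":[0,0,0,0,0,0,0,0]}'
python3 -m crank '{"slide":[[-0.039,-0.026,-0.005],[-0.039,-0.026,-0.005],[-0.039,-0.026,-0.005],[-0.039,-0.026,-0.005],[0,0,0],[0,0,0],[0,0,0],[0,0,0]],"twist":[0,0,0,0,0.14,0.14,0.14,0.14]}'
python3 -m crank '{"slide":[[0,0,0],[0,0,0],[0,0,0],[0,0,0],[0,0,0],[0,0,0],[0,0,0],[0,0,0]],"twist":[0.14,0.14,0.14,0.14,0.14,0.14,0.14,0.12]}'
python3 -m crank '{"slide":[[0,0,0]],"twist":[0]}'
python3 -c "
from h import *
snap('wrist','w1')"
```

```text
time: 1.05
tool_pos: [398.6, 303.1, 271.6]
tcp_rot: [180.0, 0.0, 166.0]
ft_force: [1.0, 2.4, 0.6]
finger_gap: 85.2
time: 1.85
tool_pos: [523.9, 165.7, 291.1]
tcp_rot: [-180.0, -0.0, 133.5]
ft_force: [-0.8, 0.4, -0.5]
finger_gap: 85.4
time: 2.65
tool_pos: [523.7, 166.0, 291.2]
tcp_rot: [-180.0, 0.0, 70.5]
ft_force: [-0.1, 0.0, 0.7]
finger_gap: 85.5
time: 2.75
tool_pos: [523.7, 166.0, 291.2]
tcp_rot: [-180.0, 0.0, 70.8]
ft_force: [0.2, 0.6, -0.4]
finger_gap: 85.2
```

View pics/w1.png

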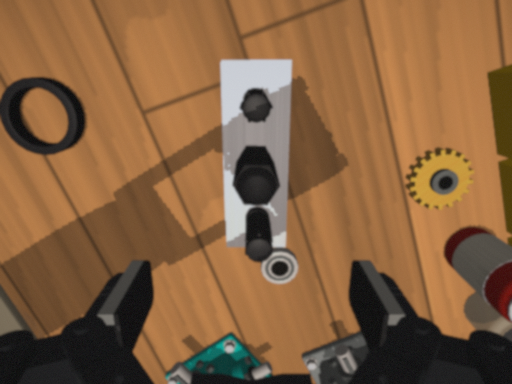

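```bash
python3 - <<'E'
import cv2,numpy as np
i=cv2.imread("pics/w1.png")[50:260,210:320]
j=np.clip((i.astype(float)/255)**0.5*255*1.0,0,255).astype(np.uint8)
def z(a,x,y,w,h,k):return cv2.resize(a[y:y+h,x:x+w],(w*k,h*k),interpolation=cv2.INTER_CUBIC)
j2=np.clip(i[85:165].astype(float)*5,0,255).astype(np.uint8)
cv2.imwrite("pics/c1.png",np.hstack([cv2.resize(j,None,fx=2.8,fy=2.8),cv2.resize(j2[:,10:90],(588,588),interpolation=cv2.INTER_CUBIC)])[:, :800] if 0 else cv2.resize(j2,(770,560),interpolation=cv2.INTER_CUBIC))
E
```

```text
(no output)
```

View pics/c1.png

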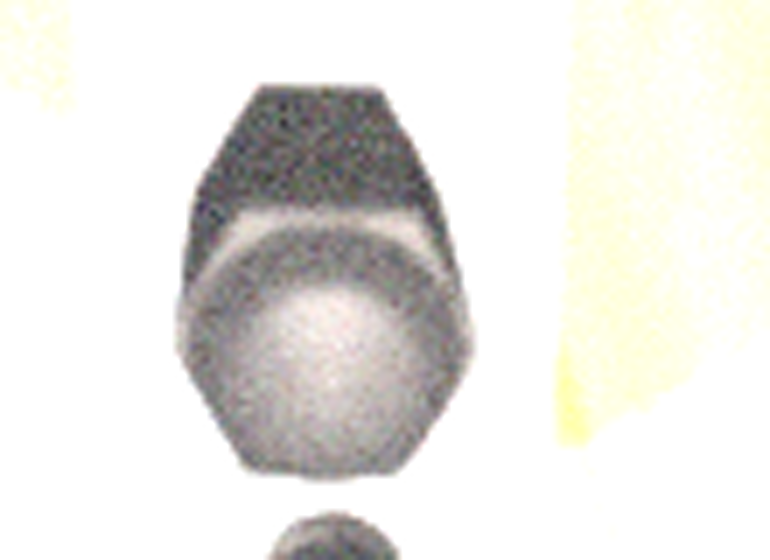

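```bash
python3 - <<'E'
from h import *
v=load("w1")
for z in(160,166,170):
    a,b=pl(v,235.7,184.4,z),pl(v,277.1,184.8,z);c,d=pl(v,256,202.1,z),pl(v,256.8,165.3,z)
    print(z,(a+b)/2,np.linalg.norm(a-b),(c+d)/2,np.linalg.norm(c-d))
# handle bottom far edge at plate z=88, corners
p,q=pl(v,210+258/7,135+88/7,88),pl(v,210+382/7,135+88/7,88);print(p,q,np.linalg.norm(p-q),np.degrees(np.arctan2(*(q-p)[1::-1])))
for a in((222,60),(291,60)): print(pl(v,*a,88))
g=pl(v,284,237,88);print(g)
E
```

```text
160 [526.62708875 159.54436682 160.        ] 34.40308877017393 [526.77755784 160.01278819 160.        ] 32.11138834919587
166 [527.17375983 161.42453254 166.        ] 33.64878218390159 [527.32092981 161.88268351 166.        ] 31.40732855131092
170 [527.53820722 162.67797636 170.        ] 33.145911126386736 [527.68317778 163.1292804  170.        ] 30.937955352720998
[523.70158839 177.45079502  88.        ] [540.63519125 171.5555227   88.        ] 17.930452910958074 -19.195074825605612
[529.33859302 263.29532686  88.        ]
[590.180127   242.11068892  88.        ]
[529.17108943  69.20815001  88.        ]
```

The hexagon at wrist (256,184) has flats facing up and down in the image, so the jaws need a 30° turn. The driver's axis is at about (527,160), which agrees with the plate centre to within 2 mm.

```bash
python3 -m crank '{"slide":[[0,0,0],[0,0,0],[0,0,0],[0,0,0],[-0.006,0.0025,0],[0,0,0.04],[0,0,0.04],[0,0,0]],"twist":[-0.131,-0.131,-0.131,-0.131,0,0,0,0]}'
python3 -m crank '{"slide":[[0,0,0]],"twist":[0]}'
python3 -c "
from h import *
snap('wrist','w2');snap('scene','s2');print(status.sense()['joint_pos'])
a=cv2.imread('pics/w2.png');b=cv2.imread('pics/s2.png')[120:270,220:420]
cv2.imwrite('pics/s2c.png',cv2.resize(b,(800,600),interpolation=cv2.INTER_CUBIC))
cv2.imwrite('pics/w2b.png',np.clip(a.astype(float)*2,0,255).astype(np.uint8))"
```

```text
time: 3.6
tool_pos: [523.8, 159.4, 204.7]
tcp_rot: [-179.4, 0.0, 100.8]
ft_force: [-1.1, -0.3, -0.7]
finger_gap: 85.6
time: 3.7
tool_pos: [527.0, 160.2, 211.3]
tcp_rot: [-179.9, 0.0, 100.8]
ft_force: [0.8, 0.3, 0.4]
finger_gap: 85.2
[ 1.15935196e+01  4.38496060e-01  9.44235601e+01 -2.18129268e-03
  8.49343601e+01  7.39398134e-01]
```

View pics/w2b.png

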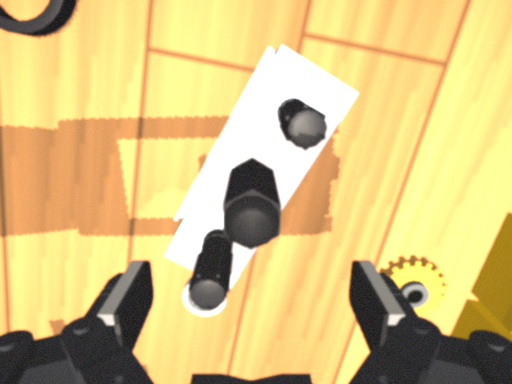

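View pics/s2c.png

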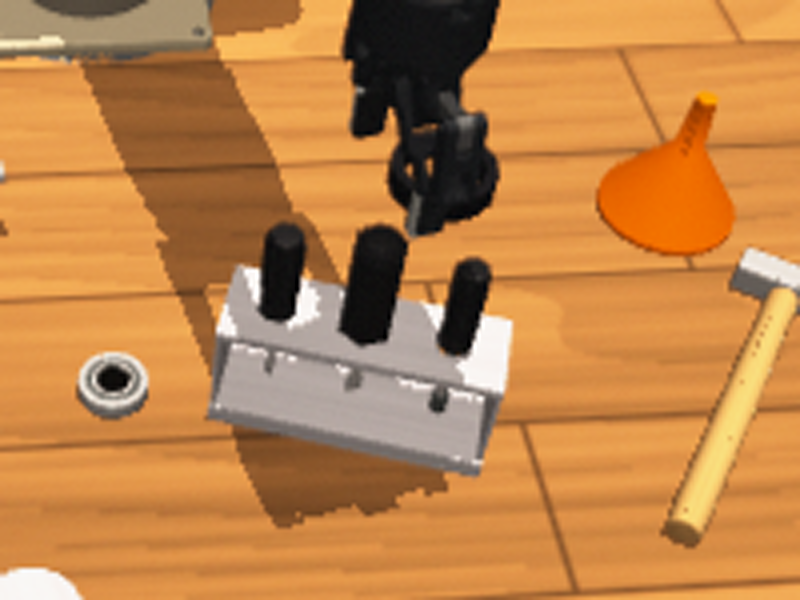

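```bash
python3 - <<'E'
from h import *
v=load("w2")
for z in (162,166,178): print(z,pl(v,252.5,218,z))
E
python3 -m crank '{"slide":[[0,0,0.03],[0,0,0.03],[0,0,0.02],[0,0,0.008],[0,0,0],[0,0,0]],"twist":[0,0,0,0,0,0]}'
python3 -m crank '{"slide":[[0,0,0],[0,0,0],[0,0,0],[0,0,0],[0,0,0],[0,0,0],[0,0,0],[0,0,0]],"twist":[0,0,0,0,0,0,0,0]}' 1 60
python3 -c "
from h import *
snap('wrist','w3');s=status.sense();print(s['wrist_torque'],s['joint_pos'])"
```

```text
162 [527.77483533 160.80865765 162.        ]
166 [527.43200604 162.51891876 166.        ]
178 [526.40351819 167.64970207 178.        ]
time: 4.4
tool_pos: [528.9, 160.9, 125.6]
tcp_rot: [179.8, 0.0, 100.9]
ft_force: [0.5, 0.4, 0.8]
finger_gap: 85.9
time: 5.2
tool_pos: [527.8, 160.6, 123.9]
tcp_rot: [180.0, 0.0, 100.9]
ft_force: [-1.1, -0.8, 6.2]
finger_gap: 33.3
[0.01376085 0.11980001 0.02002944] [ 1.16050254e+01  4.40242794e+00  1.00009051e+02 -1.32676116e-03
  7.55380884e+01  7.21123423e-01]
```

View pics/w3.png

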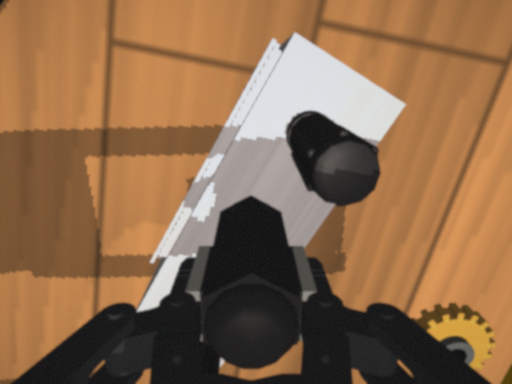

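The gap reads 33.3 mm against 34 mm across the flats, so the jaws are square on two flats. I'll lift straight up.

```bash
python3 -m crank '{"slide":[[0,0,-0.01],[0,0,-0.02],[0,0,-0.025],[0,0,-0.025],[0,0,-0.025],[0,0,-0.025],[0,0,-0.025],[0,0,-0.025]],"twist":[0,0,0,0,0,0,0,0]}' 1 80
python3 -m crank '{"slide":[[0,0,0],[0,0,0]],"twist":[0,0]}'
python3 -c "
from h import *
snap('top','t4');snap('scene','s4');s=status.sense();print(s['wrist_torque'],s['joint_pos'])
a=cv2.imread('pics/s4.png')[60:210,220:420];b=cv2.imread('pics/t4.png')[120:270,150:350]
cv2.imwrite('pics/c4.png',cv2.resize(a,(800,600),interpolation=cv2.INTER_CUBIC))
cv2.imwrite('pics/d4.png',cv2.resize(b,(800,600),interpolation=cv2.INTER_CUBIC))"
```

```text
time: 6.05
tool_pos: [527.0, 160.5, 304.2]
tcp_rot: [-179.9, 0.0, 100.9]
ft_force: [0.2, 0.3, -1.3]
finger_gap: 33.2
time: 6.25
tool_pos: [527.5, 160.6, 303.2]
tcp_rot: [180.0, -0.0, 100.9]
ft_force: [-0.5, 0.9, -2.3]
finger_gap: 33.3
[ 0.0222666  -0.03722737  0.01141294] [ 1.16074162e+01 -1.11964403e+00  8.69257064e+01 -1.74546117e-03
  9.43579974e+01  7.18708291e-01]
```

View pics/c4.png

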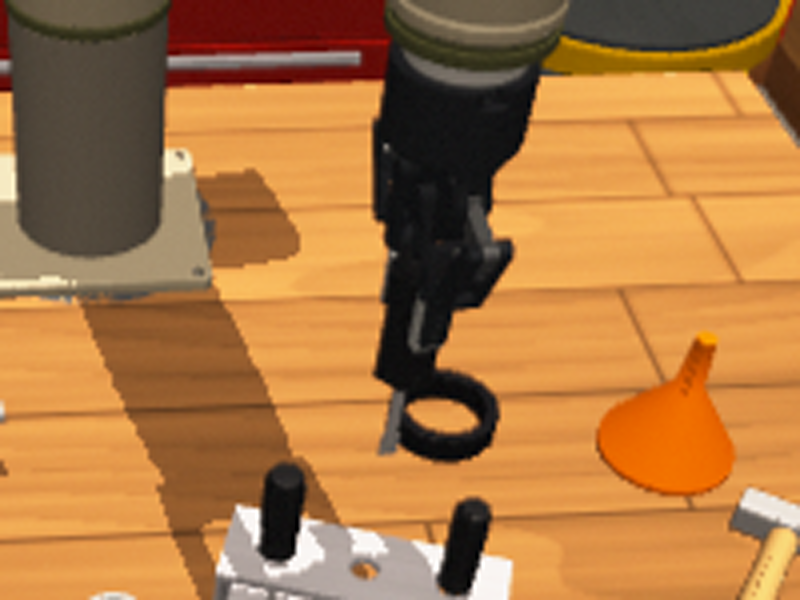

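View pics/d4.png

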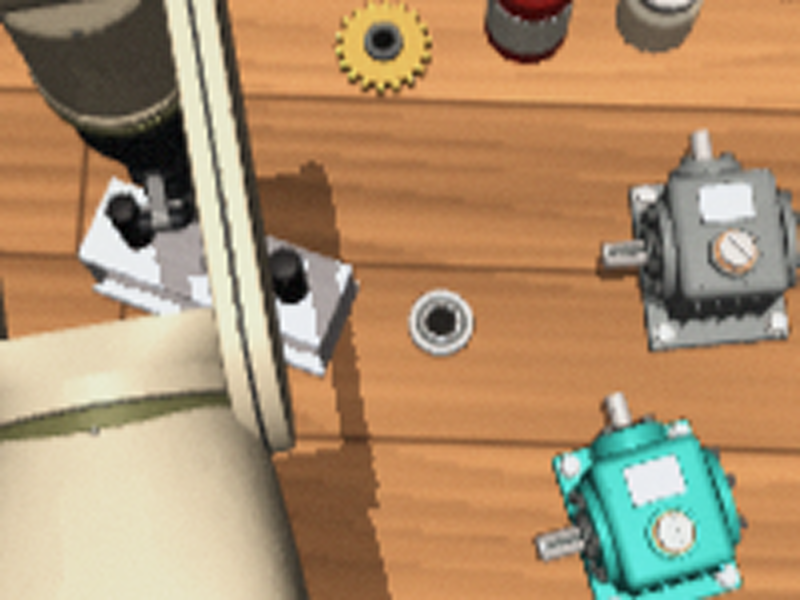

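```bash
python3 - <<'E'
from h import *
v=load("s4")
for z in(198,210,224,268,303): 
    p=px(v,(527.5,160.6,z));print(z,[(p[0]-220)*4,(p[1]-60)*4])
i=cv2.imread('pics/s4.png')[140:180,300:340];cv2.imwrite('pics/c4b.png',cv2.resize(i,(600,600),interpolation=cv2.INTER_CUBIC))
E
```

```text
198 [np.float64(385.36665279716294), np.float64(451.1717202753423)]
210 [np.float64(388.0738822032258), np.float64(437.58832225920605)]
224 [np.float64(391.29853193665895), np.float64(421.40879174222914)]
268 [np.float64(401.924547820116), np.float64(368.0932497539741)]
303 [np.float64(410.9521189077668), np.float64(322.79783041200665)]
```

View pics/c4b.png

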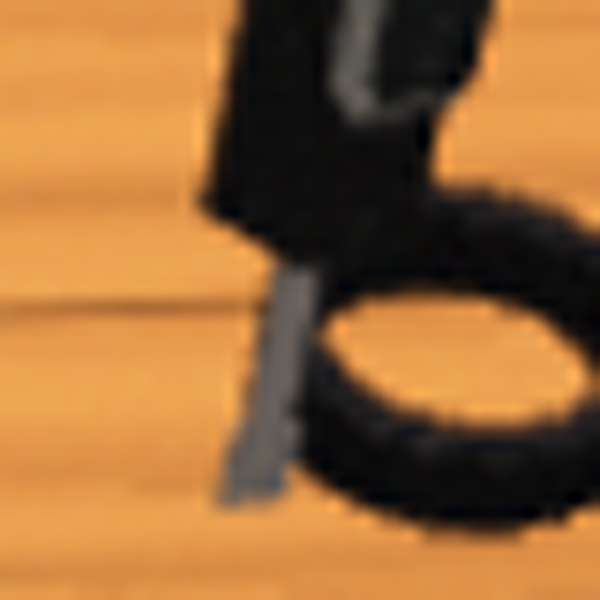

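The shoulder has left the hole and the tip is seen at scene (316.8,173), against (316.3,172.8) predicted, so the driver hangs straight. The flared edge is about 13 mm wide facing the camera, so the blade lies along the tool's x. Now over to the plug, stopping with the tip about 20 mm above it.

```bash
python3 -m crank '{"slide":[[-0.015,-0.002,0],[-0.03,-0.0045,0],[-0.035,-0.0055,0],[-0.035,-0.0055,0],[-0.035,-0.0055,0],[-0.035,-0.0055,0],[-0.035,-0.0055,0],[-0.035,-0.0055,0]],"twist":[0,0,0,0,0,0,0,0]}'
python3 -m crank '{"slide":[[-0.035,-0.0055,0],[-0.035,-0.005,0.01],[-0.03,-0.004,0.01],[-0.018,-0.0025,0.01],[-0.0085,-0.0015,0.01],[0,0,0.01],[0,0,0.01],[0,0,0]],"twist":[0,0,0,0,0,0,0,0]}'
python3 -m crank '{"slide":[[0,0,0],[0,0,0]],"twist":[0,0]}'
python3 -c "
from h import *
snap('wrist','w5');snap('scene','s5');snap('top','t5');print(status.sense()['joint_pos'])
print('tip',px(load('w5'),status.sense()['tool_pos']-[0,0,105.]))
a=cv2.imread('pics/s5.png')[140:240,120:220];
cv2.imwrite('pics/c5.png',cv2.resize(a,(600,600),interpolation=cv2.INTER_CUBIC))
a=cv2.imread('pics/t5.png')[140:220,290:390];
cv2.imwrite('pics/d5.png',cv2.resize(a,(750,600),interpolation=cv2.INTER_CUBIC))"
```

```text
time: 7.15
tool_pos: [535.8, -99.4, 301.9]
tcp_rot: [-179.9, -0.0, 100.9]
ft_force: [-0.9, -0.8, -1.6]
finger_gap: 33.2
time: 7.95
tool_pos: [541.8, -223.3, 241.1]
tcp_rot: [-179.9, -0.1, 101.0]
ft_force: [-0.6, 0.7, -1.2]
finger_gap: 33.0
time: 8.15
tool_pos: [543.0, -224.4, 244.2]
tcp_rot: [179.9, 0.0, 100.9]
ft_force: [0.1, 0.4, -1.2]
finger_gap: 33.3
[-2.74939002e+01  5.19502733e+00  8.63756952e+01 -1.85782162e-03
  8.83519510e+01 -3.84069247e+01]
tip (np.float64(250.54541108005606), np.float64(189.38725991461294))
```

View pics/w5.png

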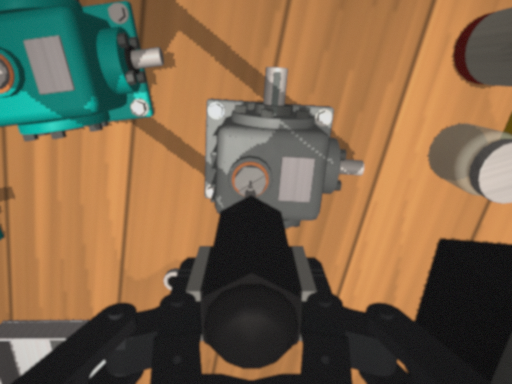

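View pics/c5.png

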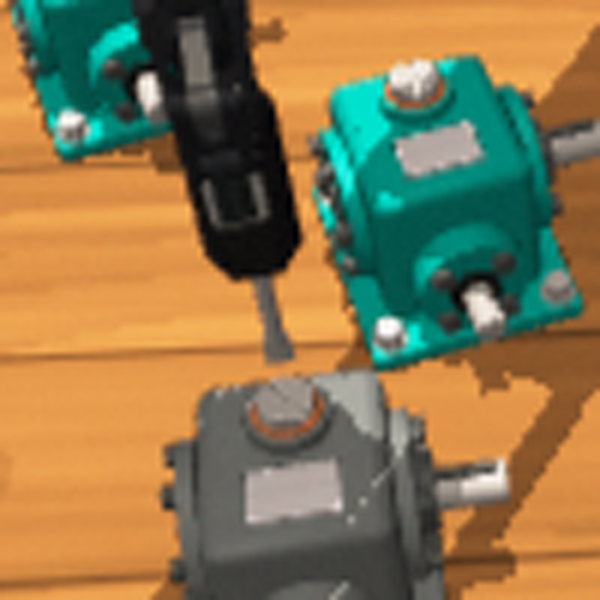

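View pics/d5.png

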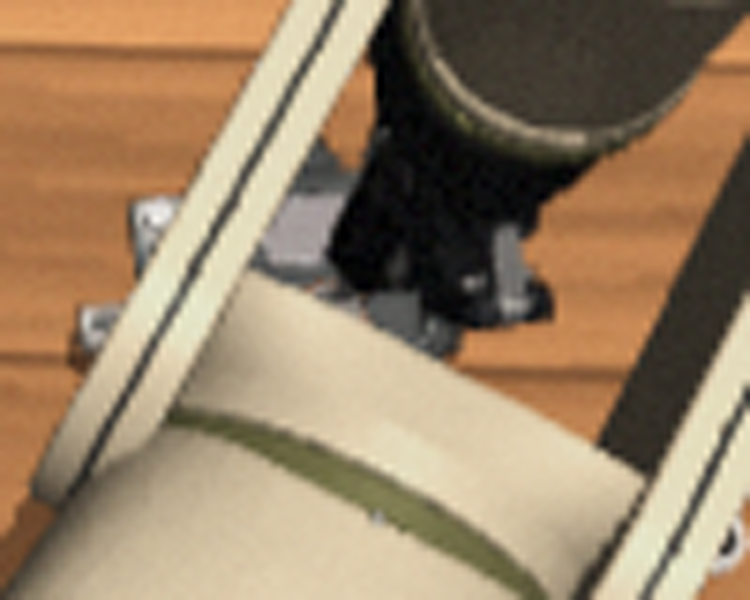

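```bash
python3 -c "
from h import *
a=cv2.imread('pics/w5.png')[145:215,215:290]
cv2.imwrite('pics/c6.png',cv2.resize(np.clip(a*1.6,0,255).astype(np.uint8),None,fx=8,fy=8,interpolation=cv2.INTER_CUBIC))"
```

```text
(no output)
```

View pics/c6.png

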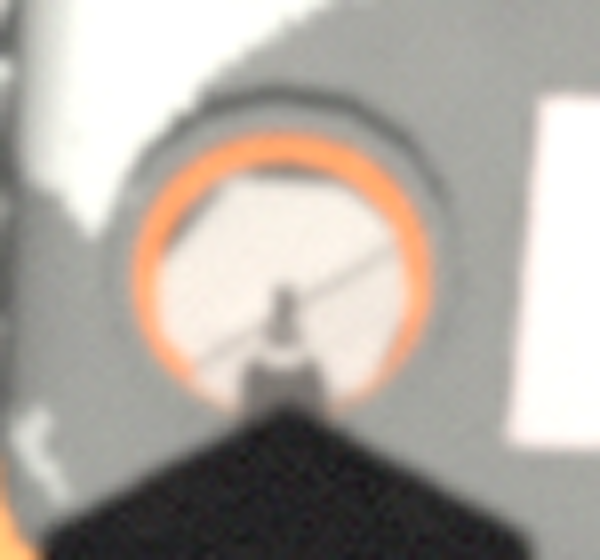

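```bash
python3 - <<'E'
from h import *
v=load("w5");C=lambda x,y:(215+x/8,145+y/8)
print("plug",pl(v,*C(283,293),114), "top edge",pl(v,*C(283,170),114),"lr",pl(v,*C(157,285),114),pl(v,*C(408,285),114))
a,b=pl(v,*C(195,368),112),pl(v,*C(400,245),112);d=b-a;print("slot ang",np.degrees(np.arctan2(d[1],d[0])),np.linalg.norm(d))
# blade far edge: predict pixel for tip far end & axis
o=v["o"];x=np.array([np.cos(np.radians(100.9)),np.sin(np.radians(100.9)),0])
for z in(137,139,141):
    c=np.array([543.0,-224.4,z]);print(z,[((px(v,c+k*x)[0]-215)*8,(px(v,c+k*x)[1]-145)*8) for k in(-6,0,6)])
# washer ellipse at z=107.5
img=cv2.imread("pics/w5.png").astype(int);m=((img[:,:,2]-img[:,:,0]>50)).astype(np.uint8)[150:200,225:275]
c,_=cv2.findContours(m,0,cv2.CHAIN_APPROX_NONE);c=max(c,key=cv2.contourArea)[:,0,:]+[225,150]
P=np.array([pl(v,u+0.,w+0.,107.5)[:2] for u,w in c if w<186]);A=np.c_[2*P,np.ones(len(P))];s=np.linalg.lstsq(A,(P**2).sum(1),rcond=None)[0];print("washer",s[:2],np.sqrt(s[2]+s[:2]@s[:2]))
E
```

```text
plug [ 543.15130039 -226.66594235  114.        ] top edge [ 540.65481576 -213.79597413  114.        ] lr [ 530.23551975 -228.29079397  114.        ] [ 555.63769578 -223.36244015  114.        ]
slot ang 43.227793708274795 25.213833323897763
137 [(np.float64(285.8685142912407), np.float64(402.8812706623148)), (np.float64(285.97561141597293), np.float64(343.5297822058965)), (np.float64(286.0843228665831), np.float64(283.2836605467212))]
139 [(np.float64(285.8890502052393), np.float64(410.025897544087)), (np.float64(285.99707554366773), np.float64(350.29958485418797)), (np.float64(286.10674104886425), np.float64(289.6664375762414))]
141 [(np.float64(285.9098826600009), np.float64(417.2736935912169)), (np.float64(286.01885196785724), np.float64(357.16788606098726)), (np.float64(286.1294879032), np.float64(296.14279223896597))]
washer [ 542.73281114 -226.78041112] 14.37421783723043
```

The plug axis comes out at (542.9, -226.7), with the washer fit agreeing to 0.2 mm. The slot lies at 43° and the blade at 101°. The blade tip is at crop (287,285), where I predicted (286,289), so the tip lies under the TCP. I'll centre, turn to about 63° and approach.

```bash
python3 -m crank '{"slide":[[-0.0023,-0.0005,0],[0,0,0],[0,0,0],[0,0,0],[0,0,0],[0,0,0.01],[0,0,0.008],[0,0,0]],"twist":[0,0.13,0.13,0.13,0.13,0.13,0,0]}'
python3 -m crank '{"slide":[[0,0,0],[0,0,0]],"twist":[0,0]}'
python3 -c "
from h import *
for i in range(3):
    s=status.sense();print(s['tool_pos'],s['tcp_rot'],s['ft_force'],s['wrist_torque']);snap('wrist','w6')
v=load('w6');print('tip',px(v,s['tool_pos']-[0,0,105.3]),'plug',px(v,[542.9,-226.7,114]))
a=cv2.imread('pics/w6.png')[145:235,205:305]
cv2.imwrite('pics/c7.png',cv2.resize(np.clip(a*1.6,0,255).astype(np.uint8),None,fx=6,fy=6,interpolation=cv2.INTER_CUBIC))"
```

```text
time: 9.1
tool_pos: [541.6, -227.1, 223.6]
tcp_rot: [-179.8, -0.0, 63.9]
ft_force: [-0.6, 0.1, -2.4]
finger_gap: 33.3
time: 9.3
tool_pos: [542.6, -227.5, 225.7]
tcp_rot: [180.0, 0.0, 63.7]
ft_force: [-0.3, 0.5, -2.3]
finger_gap: 33.1
[ 542.61720853 -227.49372388  225.73109617] [1.79969696e+02 1.71744766e-03 6.37464939e+01] [-0.33818482  0.50352009 -2.27696081] [-0.06510286 -0.02592177 -0.01345547]
[ 542.68049272 -227.51379278  225.8362251 ] [1.79956799e+02 1.09145557e-03 6.37215053e+01] [-0.92943554 -0.56055634 -1.04741949] [-0.00887707  0.01316402  0.02998157]
[ 542.71012504 -227.47211382  225.85767324] [1.79951382e+02 1.54212572e-03 6.37058269e+01] [-0.43985715 -0.59102532 -0.79855343] [ 0.02616322 -0.0636544   0.01482102]
tip (np.float64(250.3217391736441), np.float64(188.80774420444746)) plug (np.float64(250.10212559293046), np.float64(185.12986981323604))
```

View pics/c7.png

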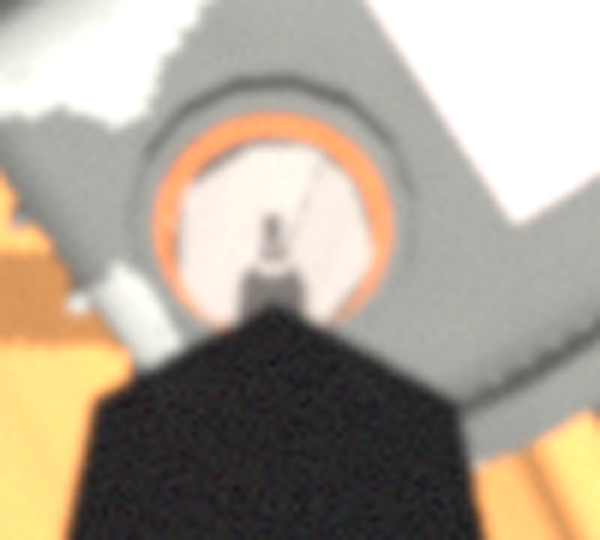

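```bash
python3 - <<'E'
from h import *
v=load("w6")
img=cv2.imread("pics/w6.png").astype(int);m=((img[:,:,2]-img[:,:,0]>50)).astype(np.uint8)[155:200,225:275]
c,_=cv2.findContours(m,0,cv2.CHAIN_APPROX_NONE);c=max(c,key=cv2.contourArea)[:,0,:]+[225,155]
P=np.array([pl(v,u+0.,w+0.,107.5)[:2] for u,w in c if w<190]);A=np.c_[2*P,np.ones(len(P))];s=np.linalg.lstsq(A,(P**2).sum(1),rcond=None)[0];print("washer",s[:2],np.sqrt(s[2]+s[:2]@s[:2]))
E
python3 -m crank '{"slide":[[0.0007,-0.0003,0.002],[0,0,0.0015],[0,0,0.001],[0,0,0]],"twist":[0,0,0,0]}'
python3 -m crank '{"slide":[[0,0,0],[0,0,0]],"twist":[0,0]}'
```

```text
washer [ 542.80432818 -226.66858598] 14.305773111327058
time: 9.85
tool_pos: [542.3, -226.5, 220.4]
tcp_rot: [-180.0, 0.0, 63.7]
ft_force: [-0.2, 0.1, -2.0]
finger_gap: 33.1
time: 10.05
tool_pos: [542.5, -226.6, 220.9]
tcp_rot: [180.0, -0.0, 63.6]
ft_force: [0.3, 1.8, -1.2]
finger_gap: 33.1
```

Commands land within 0.5 mm. Next I lower in half-millimetre rows to contact.

```bash

for k in 1 2; do python3 -m crank '{"slide":[[0,0,0.0005],[0,0,0],[0,0,0]],"twist":[0,0,0]}' | egrep "pos|force"; done
```

```text
tool_pos: [542.5, -226.6, 220.3]
ft_force: [0.4, 0.5, -1.0]
tool_pos: [542.5, -226.6, 219.9]
ft_force: [0.2, 0.3, -0.4]
```

```bash
python3 -m crank '{"slide":[[0,0,0.0005],[0,0,0],[0,0,0]],"twist":[0,0,0]}' | egrep "pos|force"
python3 -m crank '{"slide":[[0,0,0.0005],[0,0,0],[0,0,0]],"twist":[0,0,0]}' | egrep "pos|force"
```

```text
tool_pos: [542.6, -226.6, 219.5]
ft_force: [0.0, -0.2, 1.5]
tool_pos: [542.6, -226.7, 219.2]
ft_force: [-0.5, -0.5, 3.0]
```

It touches at TCP z ≈ 219.3, as predicted, pressing about 4 N. Now I turn clockwise gently.

```bash
python3 -m crank '{"slide":[[0,0,0],[0,0,0],[0,0,0]],"twist":[0.05,0.05,0]}' | egrep "pos|force|rot"
python3 -m crank '{"slide":[[0,0,0],[0,0,0],[0,0,0]],"twist":[0.05,0.05,0]}' | egrep "pos|force|rot"
```

```text
tool_pos: [542.4, -226.6, 219.0]
tcp_rot: [-180.0, 0.0, 57.9]
ft_force: [-0.4, 0.7, 3.2]
tool_pos: [542.5, -226.7, 218.3]
tcp_rot: [-180.0, 0.0, 52.2]
ft_force: [0.9, -0.4, -0.9]
```

```bash
python3 -m crank '{"slide":[[0,0,0],[0,0,0],[0,0,0]],"twist":[0.05,0.05,0]}' | egrep "pos|force|rot"; python3 -c "
from h import *
s=status.sense();print(s['wrist_torque'],s['ft_force'])"
```

```text
tool_pos: [542.3, -226.5, 218.2]
tcp_rot: [-180.0, 0.0, 46.5]
ft_force: [0.2, 0.1, -1.6]
[-0.06764199 -0.01286064  0.0372479 ] [ 0.16527567  0.0577543  -1.58333757]
```

The force vanished near yaw 53°, so the blade has dropped into the slot. I'll lower towards the floor, expected at TCP ≈ 215.8.

```bash
python3 -m crank '{"slide":[[0,0,0.001],[0,0,0.0008],[0,0,0],[0,0,0]],"twist":[0.03,0,0,0]}' | egrep "pos|force|rot"
python3 -m crank '{"slide":[[0,0,0.0004],[0,0,0],[0,0,0]],"twist":[0,0,0]}' | egrep "pos|force|rot"
```

```text
tool_pos: [542.4, -226.5, 216.8]
tcp_rot: [-180.0, 0.0, 44.8]
ft_force: [-0.2, 0.6, -1.6]
tool_pos: [542.5, -226.6, 216.6]
tcp_rot: [180.0, 0.0, 44.8]
ft_force: [-1.0, -0.0, -1.4]
```

```bash
python3 -m crank '{"slide":[[0,0,0.0005],[0,0,0],[0,0,0]],"twist":[0,0,0]}' | egrep "pos|force|rot"
python3 -m crank '{"slide":[[0,0,0.0004],[0,0,0],[0,0,0]],"twist":[0,0,0]}' | egrep "pos|force|rot"
python3 -c "
from h import *
for i in range(4):
  snap('wrist');print(status.sense()['wrist_torque'])"
```

```text
tool_pos: [542.6, -226.6, 216.4]
tcp_rot: [180.0, -0.0, 44.7]
ft_force: [-1.5, -0.0, 1.0]
tool_pos: [542.6, -226.7, 216.2]
tcp_rot: [180.0, -0.0, 44.7]
ft_force: [-2.2, 0.0, 5.1]
[ 0.32354943  0.44756551 -0.0218421 ]
[0.32932737 0.5037547  0.02259368]
[0.30147173 0.4551562  0.02645064]
[ 0.33120814  0.54693331 -0.05560186]
```

```bash
python3 -m crank '{"slide":[[0,0,-0.0005],[0,0,0],[0,0,0]],"twist":[0,0,0]}' | egrep "pos|force|rot"
python3 -c "
from h import *
for i in range(3):
  snap('wrist');s=status.sense();print(s['wrist_torque'],s['ft_force'])
snap('wrist','w7');snap('scene','s7')
a=cv2.imread('pics/w7.png')[145:235,205:305]
cv2.imwrite('pics/c8.png',cv2.resize(np.clip(a*1.6,0,255).astype(np.uint8),None,fx=6,fy=6,interpolation=cv2.INTER_CUBIC))"
```

```text
tool_pos: [542.6, -226.7, 216.3]
tcp_rot: [180.0, -0.0, 44.7]
ft_force: [-0.7, 1.0, 4.3]
[ 0.11128145  0.21224879 -0.01385567] [-0.04911492  0.113778    3.49541002]
[0.12809628 0.14736584 0.00088405] [-0.80558959 -0.964113    3.12390471]
[ 0.07991917  0.25638466 -0.01367421] [-0.50142824  0.43279733  3.56405365]
```

View pics/c8.png

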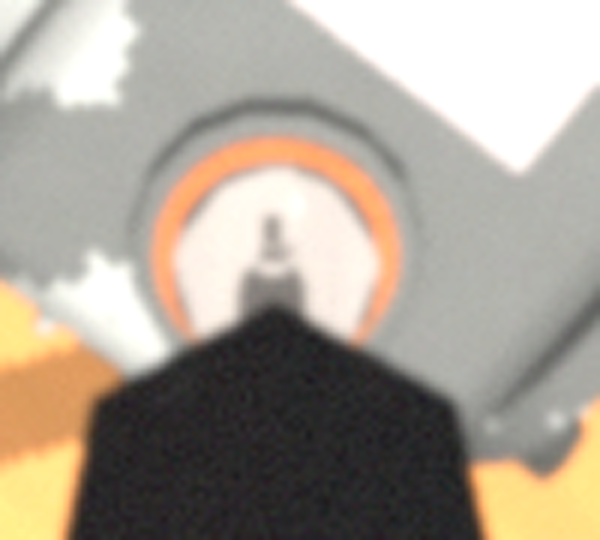

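```bash
python3 -m crank '{"slide":[[0,0.0003,0],[0,0,0],[0,0,0],[0,0,0],[0,0,0],[0,0,0],[0,0,0],[0,0,0]],"twist":[0.06,0.06,0.06,0.06,0.06,0.06,0.06,0]}' | egrep "pos|force|rot"; python3 -c "
from h import *
for i in range(3):
  snap('wrist');s=status.sense();print(s['wrist_torque'],s['ft_force'])"
python3 -m crank '{"slide":[[0,0,0],[0,0,0],[0,0,0],[0,0,0],[0,0,0],[0,0,0],[0,0,0],[0,0,0]],"twist":[0.06,0.06,0.06,0.06,0.06,0.06,0.06,0]}' | egrep "pos|force|rot"; python3 -c "
from h import *
for i in range(3):
  snap('wrist');s=status.sense();print(s['wrist_torque'],s['ft_force'],s['tcp_rot'][2])"
```

```text
tool_pos: [542.8, -226.8, 216.3]
tcp_rot: [180.0, -0.0, 20.6]
ft_force: [-1.1, 0.3, 3.3]
[0.22452023 0.15435573 0.01047882] [-0.56334369  0.89585028  4.62858807]
[0.28168973 0.12883886 0.00598733] [-0.96808507  0.83271204  5.01982271]
[0.28692334 0.15996574 0.01416804] [-0.85340312  1.13863731  2.54264643]
tool_pos: [542.7, -226.7, 216.3]
tcp_rot: [-180.0, -0.0, -3.4]
ft_force: [-1.0, 0.3, 5.0]
[0.36240668 0.17464813 0.01640742] [-0.69795919  0.7813047   4.79364499] -3.267812303557329
[0.40835025 0.20783646 0.07741055] [-0.43487279  1.53213711  5.36586435] -3.2493802770379205
[0.42666667 0.19035415 0.07119926] [-1.39610671  0.85081945  5.14498434] -3.2667911436432724
```

The torque is about 0.05 N m with the downward force steady at about 5 N, so the plug is following. I'll continue and watch for the rise at the stop.

```bash
python3 -m crank '{"slide":[[0,0,0],[0,0,0],[0,0,0],[0,0,0],[0,0,0],[0,0,0],[0,0,0],[0,0,0]],"twist":[0.05,0.05,0.05,0.05,0.05,0.05,0,0]}' | egrep "pos|force|rot"; python3 -c "
from h import *
for i in range(4):
  snap('wrist');s=status.sense();print(s['wrist_torque'],s['ft_force'],s['tcp_rot'][2])"
python3 -m crank '{"slide":[[0,0,0],[0,0,0],[0,0,0],[0,0,0]],"twist":[0.04,0.04,0,0]}' | egrep "pos|force|rot"; python3 -c "
from h import *
for i in range(4):
  snap('wrist');s=status.sense();print(s['wrist_torque'],s['ft_force'],s['tcp_rot'][2])"
```

```text
tool_pos: [542.7, -226.8, 216.3]
tcp_rot: [-180.0, -0.0, -20.5]
ft_force: [-1.5, 0.5, 5.1]
[0.45854333 0.26410982 0.03736423] [-0.4385671   2.17992644  5.19881947] -20.47854114766054
[0.38805933 0.1731353  0.01736741] [-0.31315987  1.27662911  5.31288422] -20.480255770285474
[0.41193544 0.26570125 0.06560517] [-1.35930598  1.63726874  5.10217585] -20.478949225771792
[0.44797726 0.23440507 0.07800397] [-0.85376057  1.04540907  4.94014026] -20.4778377657652
tool_pos: [542.7, -226.8, 216.3]
tcp_rot: [-180.0, -0.0, -25.1]
ft_force: [-1.1, 1.3, 4.8]
[0.38719992 0.21920561 0.03672175] [-0.40366268  1.14298985  5.08719374] -25.06204889633368
[0.40296268 0.24169837 0.06188445] [-1.15293307  0.96464578  5.16943894] -25.06418706489363
[0.42498854 0.21937645 0.08722452] [-1.25017405  0.85830372  5.31365963] -25.061052131393552
[0.42077977 0.25116373 0.06485768] [-1.01666879  1.22334492  5.28320789] -25.06612176026601
```

```bash
cat > q.py <<'E'
from h import *
a=[]
for i in range(4):
  snap('wrist');s=status.sense();a.append([*s['wrist_torque'],*s['ft_force'],s['tcp_rot'][2]])
print(np.round(np.mean(a,0),3),np.round(np.array(a)[:,2],3))
E
python3 -m crank '{"slide":[[0,0,0],[0,0,0],[0,0,0]],"twist":[0.04,0.04,0]}' | egrep "rot"; python3 q.py
python3 -m crank '{"slide":[[0,0,0],[0,0,0],[0,0,0]],"twist":[0.04,0.04,0]}' | egrep "rot"; python3 q.py
```

```text
tcp_rot: [-180.0, 0.0, -29.7]
[ 4.3100e-01  2.4400e-01  1.4000e-02 -1.4190e+00  1.5700e+00  5.0360e+00
 -2.9652e+01] [ 0.02  -0.03   0.026  0.04 ]
tcp_rot: [-180.0, 0.0, -34.3]
[  0.396   0.275   0.041  -1.027   1.555   5.24  -34.235] [0.063 0.083 0.016 0.003]
```

```bash
python3 -m crank '{"slide":[[0,0,0],[0,0,0],[0,0,0]],"twist":[0.04,0.03,0]}' | egrep "rot"; python3 q.py
```

```text
tcp_rot: [-180.0, 0.0, -38.3]
[  0.396   0.296   0.055  -1.084   1.374   5.482 -38.244] [0.057 0.082 0.019 0.063]
```

```bash
python3 -m crank '{"slide":[[0,0,0],[0,0,0],[0,0,0]],"twist":[0.03,0.03,0]}' | egrep "rot"; python3 q.py
python3 -m crank '{"slide":[[0,0,0],[0,0,0],[0,0,0]],"twist":[0.03,0.02,0]}' | egrep "rot"; python3 q.py
```

```text
tcp_rot: [-180.0, 0.0, -41.7]
[ 4.2300e-01  2.7900e-01  3.5000e-02 -1.1550e+00  1.3040e+00  5.0790e+00
 -4.1682e+01] [ 0.005  0.061  0.074 -0.002]
tcp_rot: [-180.0, 0.0, -44.6]
[  0.423   0.247   0.045  -0.736   1.331   5.107 -44.543] [ 0.113  0.015 -0.015  0.069]
```

```bash
python3 -m crank '{"slide":[[0,0,0],[0,0,0],[0,0,0]],"twist":[0.02,0.02,0]}' | egrep "rot"; python3 q.py
python3 -c "
from h import *
snap('wrist','w8');snap('scene','s8');print(status.sense()['joint_pos'])
a=cv2.imread('pics/w8.png')[145:235,205:305]
cv2.imwrite('pics/c9.png',cv2.resize(np.clip(a*1.6,0,255).astype(np.uint8),None,fx=6,fy=6,interpolation=cv2.INTER_CUBIC))"
```

```text
tcp_rot: [-180.0, -0.0, -46.9]
[  0.45    0.163   0.097  -0.414   1.567   4.978 -46.873] [0.119 0.061 0.108 0.098]
[-2.76709306e+01  6.05731428e+00  8.83623211e+01  1.10821067e-02
  8.55754356e+01  1.09199549e+02]
```

View pics/c9.png

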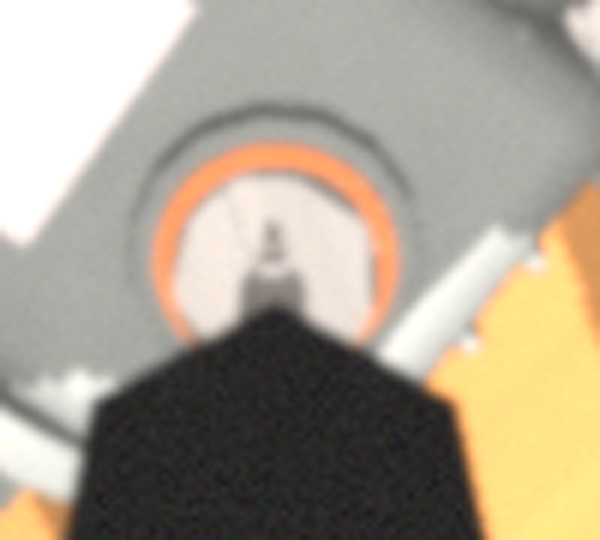

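The torque mean rises to 0.10 N m, and the slot edge at crop (237,210) trails the blade by the play. I'll take small steps to confirm the stop.

```bash
python3 -m crank '{"slide":[[0,0,0],[0,0,0]],"twist":[0.02,0]}' | egrep "rot"; python3 q.py
```

```text
tcp_rot: [-180.0, 0.0, -48.1]
[  0.478   0.172   0.091  -0.113   2.083   4.528 -48.019] [0.114 0.1   0.075 0.076]
```

```bash
python3 -m crank '{"slide":[[0,0,0],[0,0,0]],"twist":[0.02,0]}' | egrep "rot"; python3 q.py
```

```text
tcp_rot: [-180.0, -0.0, -49.2]
[  0.53    0.111   0.116  -0.445   1.701   4.862 -49.166] [0.092 0.138 0.093 0.139]
```

```bash
python3 -m crank '{"slide":[[0,0,0],[0,0,0]],"twist":[0.04,0]}' | egrep "rot"; python3 q.py
```

```text
tcp_rot: [-180.0, -0.0, -51.5]
[  0.577   0.061   0.094  -0.366   1.563   4.585 -51.418] [0.098 0.099 0.052 0.126]
```

```bash
python3 -m crank '{"slide":[[0,0,0],[0,0,0]],"twist":[0.04,0]}' | egrep "rot|gap"; python3 q.py; python3 -c "
from h import *
snap('wrist','w9')
a=cv2.imread('pics/w9.png')[145:235,205:305]
cv2.imwrite('pics/c10.png',cv2.resize(np.clip(a*1.6,0,255).astype(np.uint8),None,fx=6,fy=6,interpolation=cv2.INTER_CUBIC))"
```

```text
tcp_rot: [-180.0, -0.0, -53.8]
finger_gap: 32.9
[ 6.1300e-01  5.0000e-03  1.4800e-01  3.1900e-01  2.3380e+00  4.9440e+00
 -5.3705e+01] [0.126 0.147 0.139 0.179]
```

View pics/c10.png

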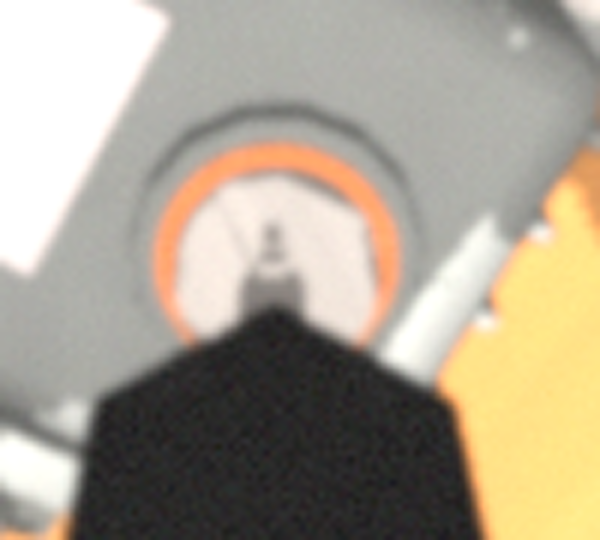

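```bash
python3 -c "
from h import *
o=[]
for f in('w8','w9'):
  a=cv2.imread(f'pics/{f}.png')[165:205,228:274].astype(float)
  a=np.clip((a-90)*2.2,0,255).astype(np.uint8)
  o.append(cv2.resize(a,(400,348),interpolation=cv2.INTER_CUBIC))
cv2.imwrite('pics/c11.png',np.hstack(o))"
```

```text
(no output)
```

View pics/c11.png

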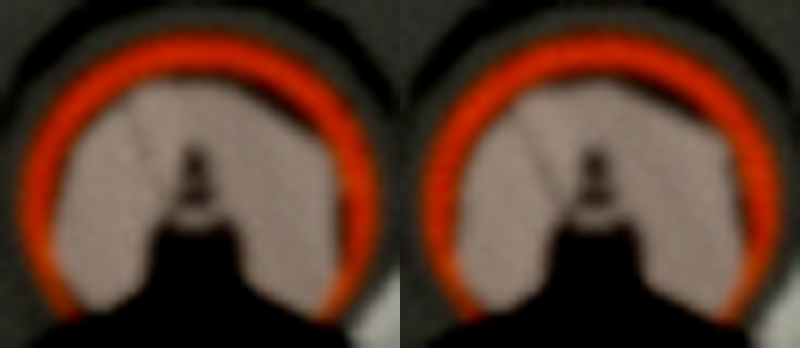

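```bash
python3 -c "
from h import *
k=400/46
def an(f,off,a,b):
  v=load(f);g=lambda p:pl(v,228+(p[0]-off)/k-.5*0,165+p[1]/k,113.)
  A,B=g(a),g(b);d=A-B;print(f,A[:2],B[:2],np.degrees(np.arctan2(d[1],d[0])))
an('w8',0,(130,95),(165,185));an('w9',400,(512,100),(565,195))
for f,off,p in(('w8',0,(193,150)),('w9',400,(596,150))):
  v=load(f)
  for z in(111,114,118): print(pl(v,228+(p[0]-off)/k,165+p[1]/k,z))
"
python3 - <<'E'
from h import *
# older images: c7 line (w6), yaw 63.7
v=load('w6');A=pl(v,205+325/6,145+160/6,113);B=pl(v,205+300/6,145+215/6,113);d=A-B;print(np.degrees(np.arctan2(d[1],d[0])))
print(status.sense()['tool_pos'])
o=[]
for f in('s7','s8'):
  a=cv2.imread(f'pics/{f}.png')[180:220,145:195];o.append(cv2.resize(a,(400,320),interpolation=cv2.INTER_CUBIC))
snap('scene','s9');a=cv2.imread('pics/s9.png')[120:220,110:220]
cv2.imwrite('pics/c12.png',np.hstack(o));cv2.imwrite('pics/c13.png',cv2.resize(a,(660,600),interpolation=cv2.INTER_CUBIC))
E
```

```text
w8 [ 554.56669958 -231.61894543] [ 546.89876531 -227.75682588] -26.733090651893857
w9 [ 555.0543145  -231.68319752] [ 546.3911338  -227.47266689] -25.920954597175275
[ 546.86928793 -231.23981831  111.        ]
[ 547.51823782 -231.9385948   114.        ]
[ 548.38350434 -232.8702968   118.        ]
[ 546.27434388 -231.81307559  111.        ]
[ 546.83753648 -232.58229227  114.        ]
[ 547.58845994 -233.60791451  118.        ]
40.490839321224406
[ 542.85437664 -226.70402937  216.26974446]
```

View pics/c13.png

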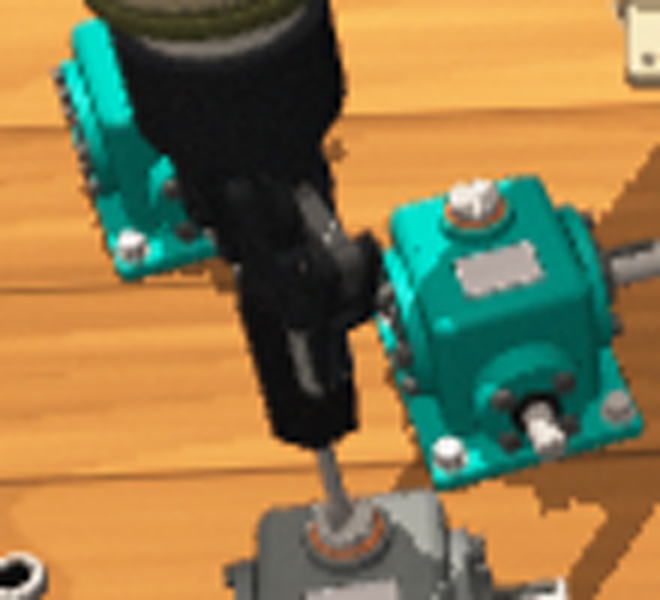

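The slot stayed at -26° in both pictures while the tool turned a further 7° and the torque rose to 0.15 N m, about 3–4 times the running torque. It has turned about 68° from 42°, so it is home on its stop. I'll unwind the wind-up within the play and lift clear.

```bash
python3 -m crank '{"slide":[[0,0,0],[0,0,0],[0,0,0],[0,0,0]],"twist":[-0.06,-0.08,-0.08,0]}' | egrep "rot"; python3 q.py
python3 -m crank '{"slide":[[0,0,-0.002],[0,0,-0.004],[0,0,-0.008],[0,0,-0.016],[0,0,0],[0,0,0]],"twist":[0,0,0,0,0,0]}' ; python3 q.py; python3 -c "
from h import *
snap('wrist','w10')
a=cv2.imread('pics/w10.png')[145:225,210:300]
cv2.imwrite('pics/c14.png',cv2.resize(np.clip(a*1.6,0,255).astype(np.uint8),None,fx=7,fy=7,interpolation=cv2.INTER_CUBIC))"
```

```text
tcp_rot: [-180.0, -0.0, -41.1]
[ 3.8500e-01  1.6000e-02  1.8000e-02 -3.1700e-01  1.3260e+00  4.7400e+00
 -4.1279e+01] [-0.046  0.044  0.018  0.054]
time: 23.7
tool_pos: [543.3, -227.2, 247.5]
tcp_rot: [-180.0, -0.1, -41.2]
ft_force: [-0.4, -1.0, -1.6]
finger_gap: 33.2
[ 0.0000e+00 -4.0000e-03  1.0000e-02  1.6200e-01  8.4000e-02 -1.6130e+00
 -4.1211e+01] [ 0.021 -0.004 -0.012  0.035]
```

View pics/c14.png

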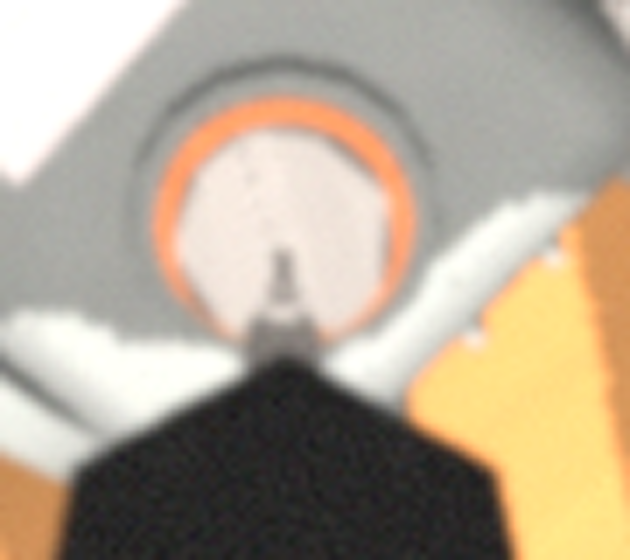

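The plug's slot still lies at about -24° with the blade out. Now back up to travel height and turn to the yaw used for the pick.

```bash
python3 -m crank '{"slide":[[0,0,-0.007],[0,0,-0.007],[0,0,-0.007],[0,0,-0.007],[0,0,-0.007],[0,0,-0.007],[0,0,-0.007],[0,0,-0.007]],"twist":[-0.145,-0.145,-0.145,-0.145,-0.145,-0.145,-0.145,-0.145]}' | egrep "pos|rot"
python3 -m crank '{"slide":[[0,0,0],[0,0,0],[0,0,0],[0,0,0],[0,0,0],[0,0,0],[0,0,0],[0,0,0]],"twist":[-0.145,-0.145,-0.145,-0.145,-0.145,-0.145,-0.145,-0.145]}' | egrep "pos|rot"
python3 -m crank '{"slide":[[0,0,0],[0,0,0],[0,0,0]],"twist":[-0.145,-0.014,0]}' | egrep "pos|rot|gap"
python3 q.py; python3 -c "
from h import *
snap('wrist','w11')
a=cv2.imread('pics/w11.png')[125:225,200:320]
cv2.imwrite('pics/c15.png',cv2.resize(np.clip(a*1.6,0,255).astype(np.uint8),None,fx=6,fy=6,interpolation=cv2.INTER_CUBIC))"
```

```text
tool_pos: [542.5, -226.7, 302.0]
tcp_rot: [-180.0, 0.0, 25.6]
tool_pos: [542.5, -226.7, 301.7]
tcp_rot: [-180.0, -0.0, 92.1]
tool_pos: [542.6, -226.8, 301.9]
tcp_rot: [-180.0, -0.0, 100.6]
finger_gap: 33.1
[-0.00000e+00  5.00000e-03  2.50000e-02  3.99000e-01 -1.95000e-01
 -1.28500e+00  1.00659e+02] [0.017 0.048 0.034 0.002]
```

View pics/c15.png

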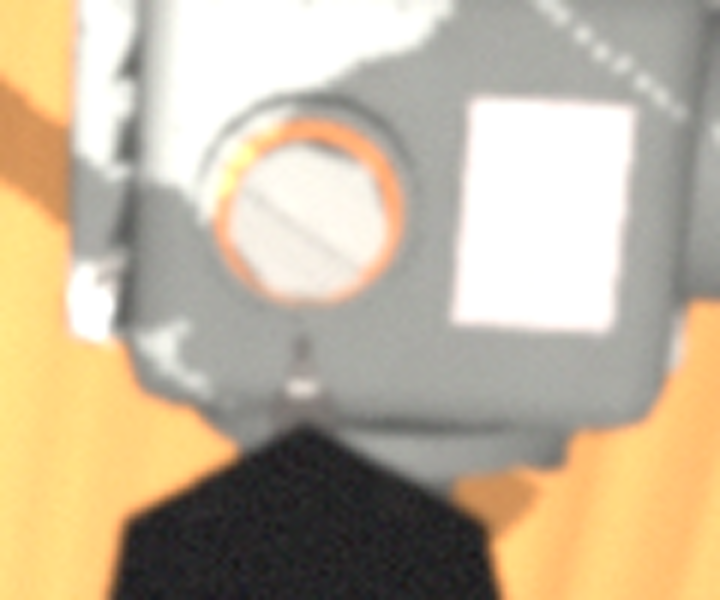

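```bash
python3 -c "
from h import *
v=load('w11');A=pl(v,200+245/6,125+185/6,112);B=pl(v,200+360/6,125+270/6,112);d=B-A;print(np.degrees(np.arctan2(d[1],d[0])),np.linalg.norm(d))"
```

```text
-26.509977455493235 23.804922863271326
```

The unobstructed view puts the slot at -26.5°, a turn of 70° (1.22 rad), which fits a start of 0.28 and home at 1.5. I'll return to above the hole.

```bash
python3 -m crank '{"slide":[[0.015,0.002,0],[0.03,0.0045,0],[0.035,0.0055,0],[0.035,0.0055,0],[0.035,0.0055,0],[0.035,0.0055,0],[0.035,0.0055,0],[0.035,0.0055,0]],"twist":[0,0,0,0,0,0,0,0]}' | egrep "pos|rot"
python3 -m crank '{"slide":[[0.035,0.0055,0],[0.035,0.005,0],[0.03,0.004,0],[0.02,0.003,0],[0.008,0.0005,0],[0,0,0],[0,0,0]],"twist":[0,0,0,0,0,0,0]}' | egrep "pos|rot"
python3 -c "
from h import *
snap('wrist','w12');snap('scene','s12');print(status.sense()['tool_pos'],status.sense()['tcp_rot'])
a=cv2.imread('pics/s12.png')[130:230,260:360];b=cv2.imread('pics/w12.png')[140:240,200:300]
cv2.imwrite('pics/c16.png',np.hstack([cv2.resize(x,(400,400),interpolation=cv2.INTER_CUBIC) for x in(a,b)]))"
```

```text
tool_pos: [533.0, 33.3, 302.4]
tcp_rot: [180.0, -0.0, 100.8]
tool_pos: [527.1, 159.6, 302.2]
tcp_rot: [-180.0, 0.0, 100.8]
[527.36814517 159.15991314 302.24634767] [1.79994773e+02 1.90540933e-02 1.00754429e+02]
```

View pics/c16.png

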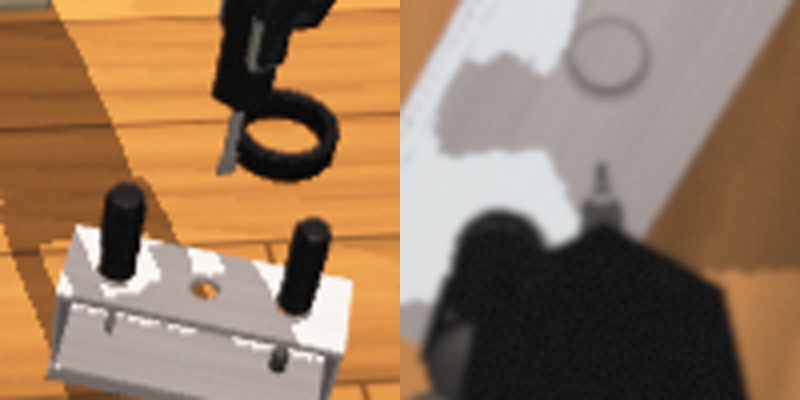

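```bash
python3 -c "
from h import *
v=load('w12');print(pl(v,252,154.2,88))
s=load('s12');print(pl(s,260+205/4,130+289/4,88))"
```

```text
[528.01896834 161.20384865  88.        ]
[531.51489045 161.42224989  88.        ]
```

```bash
python3 -m crank '{"slide":[[0.0016,0.0007,0.02],[0,0,0.03],[0,0,0.03],[0,0,0.018],[0,0,0],[0,0,0]],"twist":[0,0,0,0,0,0]}' | egrep "pos|force"
python3 -m crank '{"slide":[[0,0,0.008],[0,0,0.008],[0,0,0.012],[0,0,0.014],[0,0,0.014],[0,0,0.012],[0,0,0],[0,0,0]],"twist":[0,0,0,0,0,0,0,0]}' | egrep "pos|force"
```

```text
tool_pos: [527.8, 161.2, 204.7]
ft_force: [-0.2, -0.4, -0.6]
tool_pos: [527.3, 161.9, 135.7]
ft_force: [0.6, 0.3, -1.3]
```

```bash
python3 -m crank '{"slide":[[0,0,0.005],[0,0,0.004],[0,0,0],[0,0,0]],"twist":[0,0,0,0]}' | egrep "pos|force"
python3 -m crank '{"slide":[[0,0,0.0015],[0,0,0],[0,0,0]],"twist":[0,0,0]}' | egrep "pos|force"
```

```text
tool_pos: [527.6, 161.9, 127.2]
ft_force: [0.1, 0.5, -1.9]
tool_pos: [527.6, 161.9, 125.8]
ft_force: [0.3, 0.1, -1.1]
```

```bash
python3 -m crank '{"slide":[[-0.001,0,0.001],[0,0,0],[0,0,0]],"twist":[0,0,0]}' | egrep "pos|force"
python3 -m crank '{"slide":[[0,0,0.001],[0,0,0],[0,0,0]],"twist":[0,0,0]}' | egrep "pos|force"
```

```text
tool_pos: [527.8, 160.8, 124.7]
ft_force: [-0.1, 0.3, -2.0]
tool_pos: [527.9, 160.9, 124.0]
ft_force: [-1.5, -0.7, 2.0]
```

The shoulder is touching the plate: force up 3–4 N at TCP z 124.0, the same as at the pick. I'll release and go up.

```bash
python3 -m crank '{"slide":[[0,0,0],[0,0,0],[0,0,0],[0,0,0],[0,0,0],[0,0,0],[0,0,0],[0,0,0]],"twist":[0,0,0,0,0,0,0,0]}' 0 
python3 -m crank '{"slide":[[0,0,0],[0,0,-0.01],[0,0,-0.02],[0,0,-0.03],[0,0,-0.04],[0,0,-0.04],[0,0,-0.03],[0,0,0]],"twist":[0,0,0,0,0,0,0,0]}' 
python3 -c "
from h import *
snap('scene','s13');snap('wrist','w13')
a=cv2.imread('pics/s13.png')
cv2.imwrite('pics/c17.png',cv2.resize(a[130:280,210:410],(800,600),interpolation=cv2.INTER_CUBIC))"
```

```text
time: 31.2
tool_pos: [527.8, 160.9, 123.7]
tcp_rot: [180.0, 0.0, 100.8]
ft_force: [-0.3, 0.7, 0.4]
finger_gap: 85.5
time: 32.0
tool_pos: [530.1, 161.4, 300.9]
tcp_rot: [179.4, -0.0, 100.8]
ft_force: [1.0, -0.2, -0.2]
finger_gap: 85.4
```

View pics/c17.png

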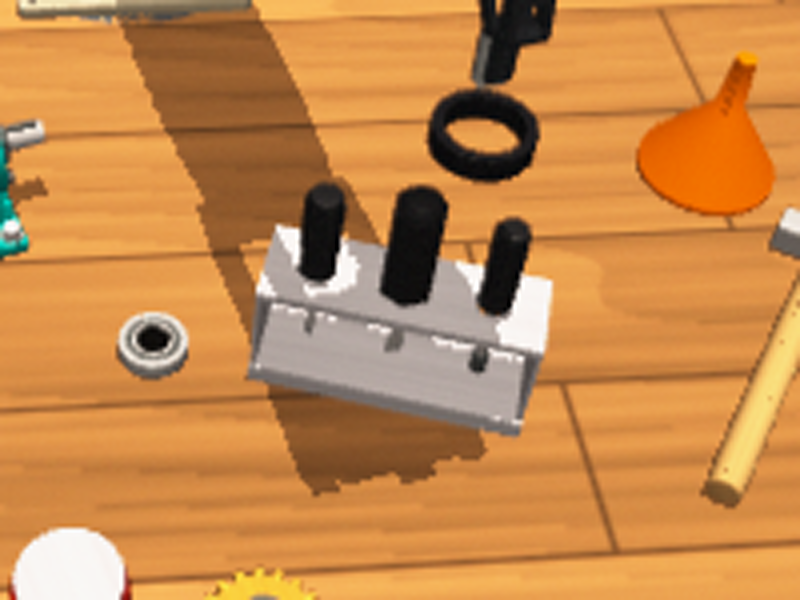

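View pics/s13.png

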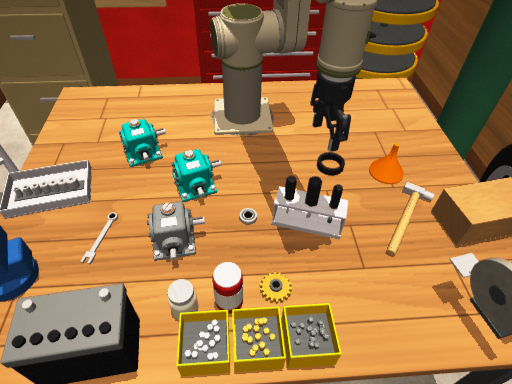

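View pics/w13.png

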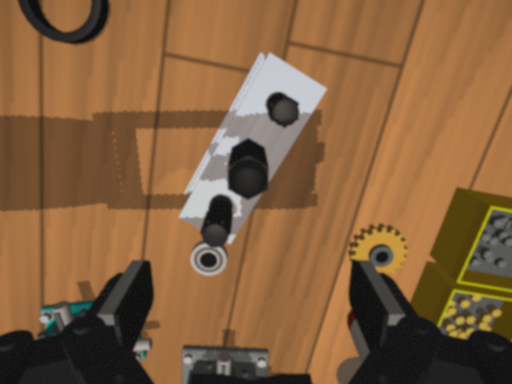

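The driver stands upright in the middle hole (scene (314,190), wrist (248,168)), and everything else looks where it was. I'll let the arm settle, compare with the first picture and hand in.

```bash
python3 -m crank '{"slide":[[0,0,0],[0,0,0],[0,0,0]],"twist":[0,0,0]}'; python3 -c "
from h import *
a=load('s1')['img'].astype(int);b=snap('scene')['img'].astype(int)
d=(np.abs(cv2.GaussianBlur(a.astype(np.uint8),(5,5),0).astype(int)-cv2.GaussianBlur(b.astype(np.uint8),(5,5),0)).max(2)>40).astype(np.uint8)
n,l,st,c=cv2.connectedComponentsWithStats(d);print([tuple(s) for s in st[1:] if s[4]>12])
from bench import hand_in;print(hand_in())"
```

```text
time: 32.4
tool_pos: [527.2, 160.8, 292.3]
tcp_rot: [-179.9, 0.0, 100.8]
ft_force: [-0.5, 0.1, 0.1]
finger_gap: 85.2
[(np.int32(234), np.int32(0), np.int32(40), np.int32(10), np.int32(255)), (np.int32(273), np.int32(0), np.int32(104), np.int32(154), np.int32(6174)), (np.int32(406), np.int32(0), np.int32(56), np.int32(76), np.int32(1705)), (np.int32(229), np.int32(7), np.int32(10), np.int32(9), np.int32(52)), (np.int32(258), np.int32(11), np.int32(51), np.int32(43), np.int32(1549)), (np.int32(280), np.int32(10), np.int32(10), np.int32(3), np.int32(24)), (np.int32(296), np.int32(10), np.int32(10), np.int32(3), np.int32(13)), (np.int32(211), np.int32(15), np.int32(44), np.int32(50), np.int32(1246)), (np.int32(439), np.int32(14), np.int32(24), np.int32(5), np.int32(66)), (np.int32(260), np.int32(93), np.int32(17), np.int32(12), np.int32(142)), (np.int32(274), np.int32(103), np.int32(16), np.int32(11), np.int32(114)), (np.int32(215), np.int32(110), np.int32(9), np.int32(14), np.int32(85)), (np.int32(346), np.int32(123), np.int32(76), np.int32(33), np.int32(1027)), (np.int32(226), np.int32(129), np.int32(10), np.int32(3), np.int32(21)), (np.int32(241), np.int32(133), np.int32(94), np.int32(83), np.int32(2622)), (np.int32(278), np.int32(227), np.int32(54), np.int32(27), np.int32(820))]
the job is handed in; nothing more can be done
None
```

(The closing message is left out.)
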